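# Return a slide carrier through the drop box slot

### The job

Take the tall slide carrier (the one with the grip tab) out of its stand and post it, plain end first, down through the narrow slot in the lid of the grey drop box, pushing it past the rubber lip until it drops right inside and is let go. Feel for the slot gently and never force the carrier or your fingers hard against the box; leave the short carrier in its stand and the little red-capped bottle standing where it is.

Things in the scene. Friction and masses are not known exactly. Their poses are not given: they have to be found in the camera images.
- carrier_mid (a point): centre (half-way up) of the tall white slide carrier, a loose upright flat plate 98 mm high, 40 to 85 g, in either bay of a low aluminium stand; it may lean a few degrees. Axes: x through its thickness, y along its width, z up. Body 60 mm wide, 9 mm thick, from 49 mm below this point to the shoulders 11 mm above it; the lowest 1.5 mm is 8 mm thick
- carrier_tab (a point): centre of the tall carrier's grip tab, 30 mm above carrier_mid: 30 mm wide (y), 6 mm thick (x), reaching from the shoulders (19 mm below this point) to its top (19 mm above). The stand's bay holds the carrier's lowest 22 mm; it comes out straight upward
- carrier_nose (a point): centre of the tall carrier's plain lower end (49 mm below carrier_mid)
- short_mid (a point): centre (half-way up) of the short carrier in the other bay, 70 mm away along the carriers' x: the same plate, 60 mm wide, 9 mm thick and 60 mm high, without a tab. It stays where it is
- drop_box: grey drop box, fixed, 112 mm (x) by 112 mm (y, over its rails), 120 mm high without the lid, hollow, 5 mm walls and floor; origin at the centre of its underside, z up, +x away from the robot (give or take its yaw). A 12 mm thick lid lies in its side rails, slides along the box's x only, held by stiff friction (45 N), and was left anywhere within 18 mm either way
- lid_mid (a point): middle of the box opening at the height of the lid's upper face (132 mm up), axes as the box; it does not move with the lid. The lid's slot, 10.5 mm wide (x), 66 mm long (y), is centred on it in y but up to 18 mm off in x. A dark fence 8 mm high, 80 mm long stands on the lid, its face flush with the slot's +x wall: a carrier touching it is 0.75 mm from the slot's middle
- under_lid (a point): fixed point of the box 19 mm below lid_mid, the height where a sprung, sloping rubber lip on the slot's -x side narrows it to 6.5 mm. The 9 mm body drags there with 3 to 15 N and stays put if let go; the 6 mm tab passes freely, so with the shoulders about 22 mm below the lid's upper face the carrier falls in. Fingers do not fit the slot: the last part is pressed on the tab's top
- redcap_mid (a point): centre (half-way up) of a small loose bottle with a red cap, 35 mm across and 74 mm high, standing upright on the worktop behind and between the stand and the box; it stays where it is
There are look-alikes about, which are no part of the job. Several things look just like the drop_box: the one meant starts farthest to the robot's right. What is shaped like the part that bears carrier_mid but green is not meant.

How it is judged:
On the way, in this order (a step that is already met when the one before it is completed fails the run):
1. the tall carrier is lifted clear of the stand (height (world z) of carrier_mid above 0.1 m), for 0.1 s.
2. the plain end of the upright carrier is down through the slot, below the lid (z of carrier_nose in the frame of drop_box below 0.117 m and z of carrier_mid in the frame of drop_box above 0.115 m and angle between carrier_mid's own z axis and vertical below 0.2 rad and x of carrier_nose in the frame of drop_box between -0.024 and 0.024 m and y of carrier_nose in the frame of drop_box between -0.01 and 0.01 m), for 0.1 s.
At the end, for the whole second after the job is handed in: The tall carrier is wholly inside the drop box (its centre within the box's walls and less than 85 mm above the worktop, so it has dropped free of the lip), the short carrier is still in its bay (within 12 mm of its start) and the red-capped bottle stands upright within 30 mm of its start (z of carrier_mid in the frame of drop_box between 0 and 0.085 m and x of carrier_mid in the frame of drop_box between -0.056 and 0.056 m and y of carrier_mid in the frame of drop_box between -0.05 and 0.05 m and distance of short_mid from where it was at the start of the episode below 0.012 m and distance of redcap_mid from where it was at the start of the episode below 0.03 m and angle between redcap_mid's own z axis and vertical below 0.3 rad); the robot touches nothing.
It fails at once if the carrier is forced against the box or its lid with more than 40 N (contact force between carrier and drop_box above 40 N).
It fails at once if the fingers or arm press on the box with more than 40 N (contact force between any of the fingers, the arm and drop_box above 40 N).
It fails at once if the short carrier is pulled out of its stand (distance of short_mid from where it was at the start of the episode above 0.03 m).
It fails at once if the red-capped bottle is knocked over (angle between redcap_mid's own z axis and vertical above 0.6 rad).
It also fails if it takes over 56 s, if anything falls off the work surface, if the arm or the gripper's body presses on something with over 40 N, if the wrist force passes 120 N, or if a joint passes its speed limit or range.

### The arm

A 6-joint arm with a two-finger parallel gripper is mounted at the origin on a cart in front of the work surface, level with it; the furniture and walls round the work are solid. World frame = base frame: x ahead of the robot, y to its left, z up, the work surface at z = 0. Lengths are in m, angles in rad, forces in N, time in s.
With the tool pointing down it reaches from about 0.375 to 0.975 m from the base axis. Payload 3.8 kg.
Tool frame: the origin (TCP) lies where the fingers leave the gripper's body, on its centre line; the fingertips stand 73 mm ahead of it and the grasp point (between the pads) lies 54 mm ahead of it; z points along the fingers, y is the direction in which the jaws open and shut (so a half turn about z gives the same grasp; the last joint's range is limited). The gripper opens to 85 mm and grips with 20 to 120 N. Pads are 22 mm wide; open, the fingers measure 114 mm over their backs; the gripper's body (76 mm by 85 mm) begins 54 mm behind the grasp point. The pads swing forward as they close: fully open they stand 13 mm farther back than shut.
Start: joints at [-1.171, 0.264, 1.604, -0, 1.274, -0.037], TCP at [0.286, -0.612, 0.304] pointing down, gripper open.
Joint ranges: [-2.63, 2.63], [-0.94, 2.18], [0.31, 2.57], [-1.31, 4.45], [0, 2.66], [-2.55, 2.55]. Speed limits (rad/s): [2.57, 2.57, 3.14, 3.14, 3.14, 3.14].

### API

Orientations are given as a rotation vector (axis times angle).
In Python, from plant import bot gives the robot as it stands. Calls block until the motion is done:
- bot.goto(position, orientation): joint-space move of the TCP to a pose.
- bot.move_linear(position, speed=0.15, ori=None, until_force=None): straight line of the TCP; ori=None keeps the orientation; speed is the mean speed in m/s. With until_force (N) it stops when the force on the tool has changed by that much, and returns True; else False.
- bot.move_j(angles): joint-space move.
- bot.open_gripper() and bot.close(strength=None): open the fingers fully, or close them until they stop; strength is the grip in N (None keeps the last).
- bot.sleep(seconds).
- bot.inverse_kinematics(position, orientation): joint angles nearest the present ones, or None.
- bot.sense(): the state.
- bot.camera(name): name is "scene" or "top"; returns the picture (480x640x3 uint8, blue, green, red); there is no depth.
- bot.get_calibration(name): a dict with "fx", "fy", "cx", "cy" (pixels), "D" ([k1, k2, p1, p2, k3] as OpenCV has them; the pictures are not rectified), "R" (3x3) and "t" (3): a world point X has camera coordinates R X + t. Camera axes: x right, y down, z forward; pixel columns grow to the right and rows downward; lengths in m; the calibration is good to about 2 mm. A picture is of the moment at which its call begins. get_calibration takes no time and is no camera call.
A pose or a line that the arm cannot do raises bot.PlanningError and nothing moves.
- bot.hand_in(): hands the job in, once; it reports no verdict.
The state is a dict: "clock": time; "q": joint angles; "joint_velocities": joint speeds; "effort": joint torques, N m; "eef_pos": TCP position; "tcp_rot": TCP orientation; "force": force on the tool from outside, world axes, zero at the start; "ft_torque": the same for the moment, N m; "gripper_width": finger opening in m.
Only numpy, scipy, OpenCV 4.12 (cv2) and the standard library are available. Lean on these libraries where they do the work, as an engineer would, in place of code of your own. Each camera call takes 0.05 s, during which the arm holds its last target. There are 200 camera calls.

## Working session

There is one attempt and no reset: what is moved stays moved. The work goes in short steps, each a Python script; the robot and the scene stay as the last script left them, time stands still between calls to the robot, and variables do not carry over. Pictures are saved under pics/ and viewed, about 8 in all and at most 12, crops included, and the job is handed in when it is done.

```bash
ls; mkdir -p pics; python3 - <<'E'
from plant import bot
import cv2,json
for n in("scene","top"):
    im=bot.camera(n); cv2.imwrite(f"pics/{n}0.png",im); c=bot.get_calibration(n); print(n,c)
s=bot.sense();print(s)
E
```

```text
pics
scene {'fx': 459.6624205665473, 'fy': 459.6624205665473, 'cx': 322.4831506699755, 'cy': 236.9799339383182, 'D': array([-0.09798412,  0.        ,  0.        ,  0.        ,  0.        ]), 'R': array([[-0.6428287 , -0.7655955 ,  0.02519505],
       [-0.45761565,  0.35744228, -0.81413938],
       [ 0.61429567, -0.53488181, -0.58012264]]), 't': array([0.39810952, 0.36628457, 0.56324618])}
top {'fx': 446.70992625630623, 'fy': 446.70992625630623, 'cx': 324.0362674630347, 'cy': 234.85562853614445, 'D': array([-0.04669595,  0.        ,  0.        ,  0.        ,  0.        ]), 'R': array([[-0.02702171, -0.99948083,  0.01754691],
       [-0.99109679,  0.02449748, -0.13087027],
       [ 0.13037247, -0.02092702, -0.99124421]]), 't': array([-0.01462064,  0.61283105,  0.99140301])}
{'clock': 0.1, 'q': array([-1.17090418e+00,  2.64715520e-01,  1.60526433e+00, -2.06517011e-05,
        1.27371332e+00, -3.68611607e-02]), 'joint_velocities': array([ 0.00204108, -0.00168321, -0.00481044,  0.0016182 ,  0.00054997,
        0.00024755]), 'effort': array([ 4.36207065e-04, -5.16706574e+01, -3.68590236e+01, -5.58954969e-05,
        6.24585198e-03,  2.21588081e-09]), 'eef_pos': array([ 0.28533709, -0.61114479,  0.30264644]), 'tcp_rot': array([-3.06496558e+00, -6.80173179e-01,  6.25711219e-04]), 'force': array([-0.18392784, -0.24756155, -1.03590663]), 'ft_torque': array([-0.01104785, -0.00917988,  0.00455285]), 'gripper_width': 0.0851076480131224}
```

View pics/scene0.png

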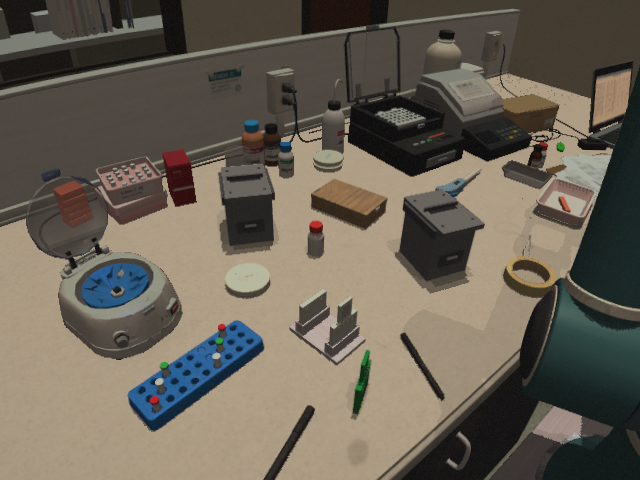

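View pics/top0.png

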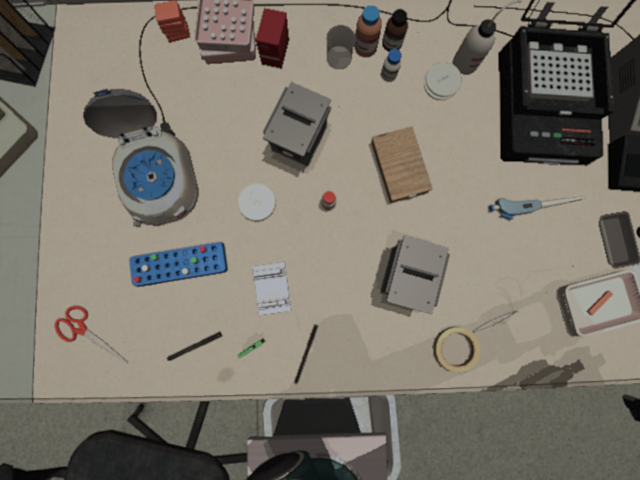

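The target box is the right-hand one: top (418,272), scene (438,235). The stand is at top (272,288), scene (327,325), with the tabbed carrier in the nearer bay. The bottle is at top (328,200). I'll zoom in next.

```bash
cat > h.py <<'E'
import numpy as np,cv2
from plant import bot
def cal(n):
    c=bot.get_calibration(n);K=np.array([[c['fx'],0,c['cx']],[0,c['fy'],c['cy']],[0,0,1.]]);return K,np.array(c['D']),c['R'],np.array(c['t'])
def ray(n,uv):
    K,D,R,t=cal(n);p=cv2.undistortPoints(np.array([[uv]],float),K,D)[0,0];d=R.T@np.array([p[0],p[1],1]);return -R.T@t,d/np.linalg.norm(d)
def onz(n,uv,z):
    o,d=ray(n,uv);return o+d*(z-o[2])/d[2]
def tri(a,b):
    (o1,d1),(o2,d2)=ray('top',a),ray('scene',b)
    s=np.linalg.lstsq(np.c_[d1,-d2],o2-o1,rcond=None)[0];p,q=o1+d1*s[0],o2+d2*s[1];return (p+q)/2,np.linalg.norm(p-q)
def proj(n,X):
    K,D,R,t=cal(n);return cv2.projectPoints(np.atleast_2d(X).astype(float),cv2.Rodrigues(R)[0],t,K,D)[0][:,0]
def crop(im,x,y,w,h,k,f=None):
    return cv2.resize(im[y:y+h,x:x+w],None,fx=k,fy=k,interpolation=cv2.INTER_CUBIC)
E
python3 - <<'E'
from h import *
t=cv2.imread('pics/top0.png');s=cv2.imread('pics/scene0.png')
a=crop(t,240,255,66,66,6);b=crop(t,375,225,80,95,5)[:396]
b=cv2.copyMakeBorder(crop(t,375,230,80,85,396/85),0,0,0,0,0)
c=crop(s,280,280,95,90,4.4);d=crop(s,390,180,100,100,3.96)
d=cv2.convertScaleAbs(d,alpha=1.6);b=cv2.convertScaleAbs(b,alpha=1.6)
f=lambda i:cv2.resize(i,(400,300)) if 0 else i
def pad(i):
    o=np.zeros((400,400,3),np.uint8);i=i[:400,:400];o[:i.shape[0],:i.shape[1]]=i;return o
m=np.vstack([np.hstack([pad(a),pad(b)]),np.hstack([pad(c),pad(d)])])
cv2.imwrite('pics/crop1.png',m[:,:]) ; cv2.imwrite('pics/crop1.png',cv2.resize(m,(600,600)))
E
```

```text
(no output)
```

View pics/crop1.png

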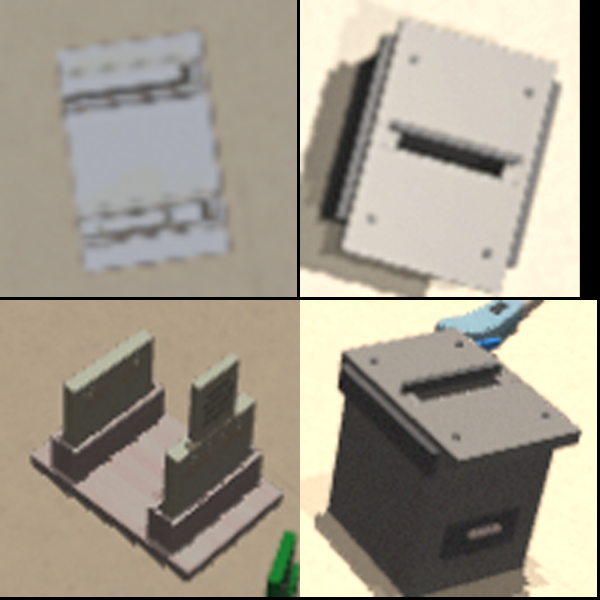

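```bash
python3 - <<'E'
from h import *
t=cv2.imread('pics/top0.png');s=cv2.imread('pics/scene0.png')
a=crop(t,245,258,50,60,8);c=crop(s,320,290,50,60,8)
m=np.hstack([a,c]);m=cv2.convertScaleAbs(m,alpha=1.1)
for i in range(0,50,10):
    for o in(0,400): cv2.line(m,(o+i*8,0),(o+i*8,6),(0,0,255),1)
for j in range(0,60,10): cv2.line(m,(0,j*8),(6,j*8),(0,0,255),1);cv2.line(m,(400,j*8),(406,j*8),(0,0,255),1)
cv2.imwrite('pics/crop2.png',m)
g=crop(t,380,230,75,85,7);cv2.imwrite('pics/crop3.png',cv2.convertScaleAbs(g,alpha=1.8))
E
```

```text
(no output)
```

View pics/crop2.png

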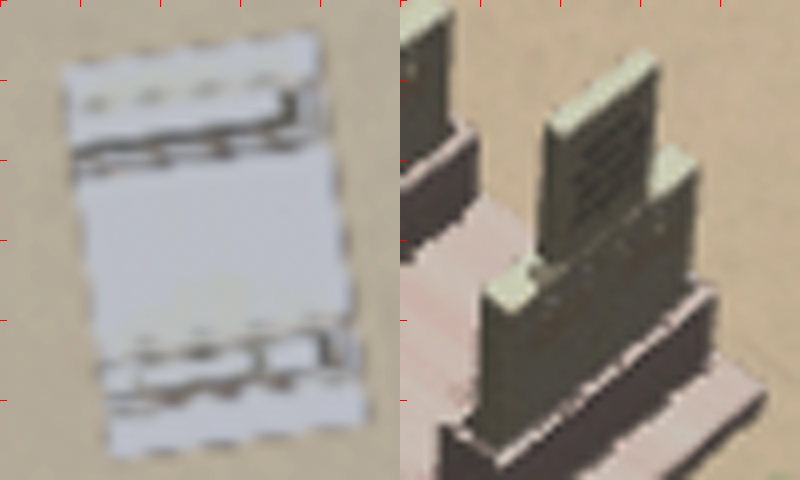

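View pics/crop3.png

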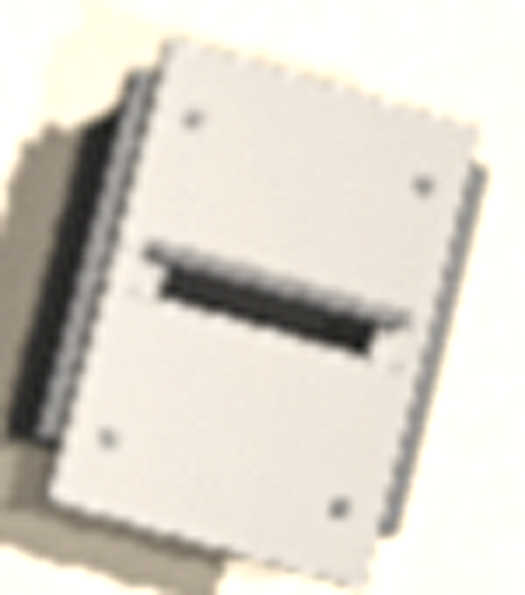

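```bash
cat > m.py <<'E'
from h import *
T=lambda x,y:((x+.5)/8-.5+245,(y+.5)/8-.5+258)
S=lambda x,y:((x-400+.5)/8-.5+320,(y+.5)/8-.5+290)
B=lambda x,y:((x+.5)/7-.5+380,(y+.5)/7-.5+230)
print('tabtop',tri(T(197,369),S(603,94)))
for z in(.1,.103,.106): print(z,onz('top',T(197,369),z),onz('scene',S(603,94),z))
z=.104
a,b=onz('scene',S(555,129),z),onz('scene',S(653,59),z);print('tab dir',a,b,np.linalg.norm(b-a))
a,b=onz('top',T(140,376),z),onz('top',T(255,360),z);print('tab dir top',a,b,np.linalg.norm(b-a))
z=.066
a,b=onz('scene',S(496,302),z),onz('scene',S(685,154),z);print('shoulder',a,b,(a+b)/2,np.linalg.norm(b-a))
a,b=onz('top',T(105,377),z),onz('top',T(325,353),z);print('shoulder top',a,b,(a+b)/2,np.linalg.norm(b-a))
q=[T(65,70),T(320,32),T(368,422),T(110,457)];P=[onz('top',p,.005) for p in q];print('stand',P,np.mean(P,0))
z=.132
q=[(168,38),(480,125),(365,585),(52,497)];P=[onz('top',B(*p),z) for p in q];print('lid',P,np.mean(P,0),[np.linalg.norm(P[i]-P[i-1]) for i in range(4)],[np.arctan2(*(P[i]-P[i-1])[1::-1]) for i in range(4)])
q=[(160,265),(382,324),(368,356),(160,298)];P=[onz('top',B(*p),z) for p in q];print('slot',P,np.mean(P,0))
q=[(145,245),(408,318)];P=[onz('top',B(*p),z+.008) for p in q];print('fence',P,np.mean(P,0),np.linalg.norm(P[1]-P[0]))
b=onz('top',(328.5,194),.074);print('cap',b)
E
python3 m.py
```

```text
tabtop (array([0.45932897, 0.09099887, 0.10494224]), np.float64(0.00042200081063756886))
0.1 [0.45939169 0.09165641 0.1       ] [0.46286156 0.0871433  0.1       ]
0.103 [0.4594488  0.09134328 0.103     ] [0.46061662 0.08940376 0.103     ]
0.106 [0.45950591 0.09103014 0.106     ] [0.45837168 0.09166422 0.106     ]
tab dir [0.45837933 0.10439755 0.104     ] [0.46113064 0.07526864 0.104     ] 0.02925855892764581
tab dir top [0.45801431 0.10636636 0.104     ] [0.46143793 0.07583179 0.104     ] 0.030725898441309973
shoulder [0.45667155 0.11952363 0.066     ] [0.46377345 0.06029146 0.066     ] [0.4602225  0.08990754 0.066     ] 0.059656405189055
shoulder top [0.45720474 0.12057696 0.066     ] [0.46220518 0.05986006 0.066     ] [0.45970496 0.09021851 0.066     ] 0.0609224639874887
stand [array([0.54607701, 0.13948497, 0.005     ]), array([0.55543112, 0.06398976, 0.005     ]), array([0.44093575, 0.05184914, 0.005     ]), array([0.43278286, 0.12726851, 0.005     ])] [0.49380669 0.09564809 0.005     ]
lid [array([ 0.59574058, -0.19653424,  0.132     ]), array([ 0.56692881, -0.29004081,  0.132     ]), array([ 0.43108701, -0.24724431,  0.132     ]), array([ 0.4596886 , -0.15526137,  0.132     ])] [ 0.51336125 -0.22227018  0.132     ] [np.float64(0.1421745021879186), np.float64(0.0978447645054072), np.float64(0.14242378163128772), np.float64(0.09632711374684941)] [np.float64(-0.2945374523094421), np.float64(-1.8696910374215256), np.float64(2.836389401268047), np.float64(1.269329180577005)]
slot [array([ 0.52740982, -0.19071737,  0.132     ]), array([ 0.50795344, -0.25667331,  0.132     ]), array([ 0.49855275, -0.2519058 ,  0.132     ]), array([ 0.5175698 , -0.19023669,  0.132     ])] [ 0.51287146 -0.22238329  0.132     ]
fence [array([ 0.53302822, -0.18497097,  0.14      ]), array([ 0.50924503, -0.26243635,  0.14      ])] [ 0.52113662 -0.22370366  0.14      ] 0.08103410610154425
cap [ 0.70078533 -0.04237998  0.074     ]
```

```bash
cat >> h.py <<'E'
from scipy.spatial.transform import Rotation as Ro
def ori(th,flip=0):
    th=th+flip*np.pi;c,s=np.cos(th),np.sin(th)
    return Ro.from_matrix(np.c_[[-s,c,0],[c,s,0],[0,0,-1]]).as_rotvec()
def st(tag=''):
    s=bot.sense();print(tag,'t%.2f'%s['clock'],np.round(s['eef_pos'],4),'F',np.round(s['force'],1),'M',np.round(s['ft_torque'],2),'w%.4f'%s['gripper_width'],'q6 %.2f'%s['q'][5]);return s
E
python3 - <<'E'
from h import *
for f in(0,1):
    for p,th in(([.4595,.0907,.25],.105),([.5128,-.2223,.33],-.30)):
        q=bot.inverse_kinematics(np.array(p),ori(th,f));print(f,None if q is None else np.round(q,2))
E
```

```text
0 [ 0.14 -0.09  2.09 -0.    1.14  0.04]
0 [-0.45  0.03  1.82  0.    1.29 -0.15]
1 None
1 None
```

```bash
python3 - <<'E'
from h import *
bot.goto(np.array([.4595,.0907,.27]),ori(.105)); st('above')
print(bot.move_linear(np.array([.4595,.0907,.149]),speed=.12,until_force=8)); st('down')
bot.close(70); st('closed')
cv2.imwrite('pics/s1.png',bot.camera('scene'))
bot.move_linear(np.array([.4595,.0907,.33]),speed=.12); st('up')
cv2.imwrite('pics/s2.png',bot.camera('scene'));cv2.imwrite('pics/t2.png',bot.camera('top'))
s=cv2.imread('pics/s2.png');t=cv2.imread('pics/t2.png')
p=proj('scene',[.4595,.09,.23])[0].astype(int);print(p)
a=crop(cv2.imread('pics/s1.png'),260,240,110,130,4)[:, :390];b=crop(s,max(p[0]-48,0),max(p[1]-65,0),97,130,4)
cv2.imwrite('pics/c4.png',np.hstack([a,b]))
E
```

```text
above t2.67 [0.4599 0.0901 0.2701] F [ 0.1  0.7 -0.2] M [-0.05  0.02  0.04] w0.0856 q6 0.04
False
down t3.83 [0.4602 0.0908 0.1498] F [0.3 0.6 1.1] M [ 0.03 -0.04 -0.04] w0.0855 q6 0.04
closed t4.53 [0.4594 0.0907 0.1492] F [-0.6 -0.1  3.7] M [0.01 0.36 0.02] w0.0044 q6 0.04
up t6.24 [0.4591 0.0906 0.329 ] F [-0.2 -0.3 -1.1] M [ 0.02  0.03 -0.01] w0.0051 q6 0.04
[349 237]
```

View pics/c4.png

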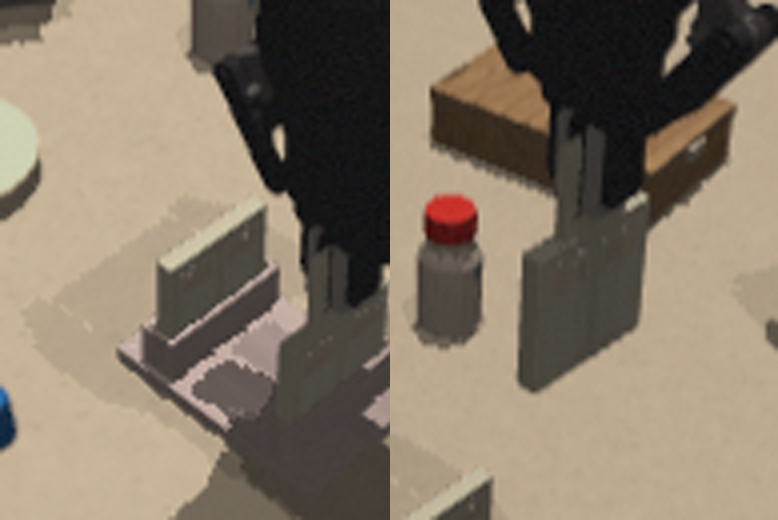

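The carrier is held upright and square in the fingers. In the crop the nose's lower corners are at about (533,390) and (637,320). I'll compare those with the predicted corners and then move over the slot.

```bash
python3 - <<'E'
from h import *
C=np.array([.4591,.0906]);th=.105;u=np.array([np.cos(th),np.sin(th)]);v=np.array([-u[1],u[0]])
z0=.329-.1427
for z,n in((z0,'nose'),(z0+.06,'shoulder')):
  for sy in(1,-1):
    for sx in(1,-1):
        X=np.r_[C+u*.0045*sx+v*.03*sy,z];p=proj('scene',X)[0];print(n,sy,sx,np.round(((p-[301,172])+.5)*4-.5+[390,0]))
th=-.30
bot.goto(np.array([.5128,-.2223,.33]),ori(th));st('over box')
bot.move_linear(np.array([.5128,-.2223,.30]),speed=.1);st()
cv2.imwrite('pics/s3.png',bot.camera('scene'));cv2.imwrite('pics/t3.png',bot.camera('top'))
s=cv2.imread('pics/s3.png')
cv2.imwrite('pics/c5.png',cv2.convertScaleAbs(crop(s,385,140,110,110,5),alpha=1.7))
E
```

```text
nose 1 1 [516. 390.]
nose 1 -1 [534. 401.]
nose -1 1 [622. 321.]
nose -1 -1 [640. 331.]
shoulder 1 1 [523. 256.]
shoulder 1 -1 [542. 267.]
shoulder -1 1 [634. 191.]
shoulder -1 -1 [653. 201.]
over box t7.55 [ 0.5128 -0.2214  0.3299] F [ 0.4  0.  -0.6] M [-0.05  0.01 -0.03] w0.0050 q6 -0.15
 t8.00 [ 0.5127 -0.2214  0.2994] F [ 0.4  0.2 -0.9] M [ 0.   -0.01  0.02] w0.0047 q6 -0.15
```

View pics/c5.png

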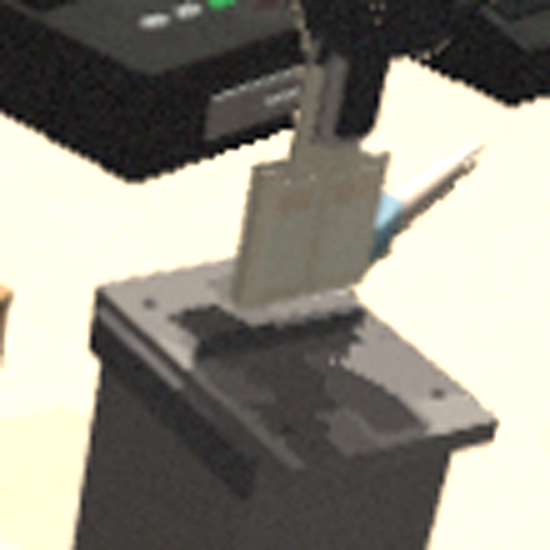

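The carrier hangs upright over the slot, with its nose edge at about (237,303)–(355,285) in the crop. It sits perhaps 4 mm higher than predicted, so I'll find the lid height by touch on the -x side and then the fence.

```bash
cat >> h.py <<'E'
TH=-.30;U=np.array([np.cos(TH),np.sin(TH)]);V=np.array([-U[1],U[0]]);C0=np.array([.5128,-.2223])
def P(a,b,z): return np.r_[C0+U*a+V*b,z]
def loc(): # mean tcp in slot frame, forces in box frame
    E=[];F=[];M=[]
    for _ in range(8):
        s=bot.sense();E.append(s['eef_pos']);F.append(s['force']);M.append(s['ft_torque']);bot.sleep(.02)
    e=np.mean(E,0);f=np.mean(F,0);d=e[:2]-C0
    print('t%.2f'%s['clock'],'a %.2f b %.2f z %.2f mm'%(1e3*d@U,1e3*d@V,1e3*e[2]),'Fbox',np.round([f[:2]@U,f[:2]@V,f[2]],1),'M',np.round(np.mean(M,0),2));return d@U,d@V,e[2]
E
python3 - <<'E'
from h import *
bot.move_linear(P(-.005,0,.290),speed=.05);loc()
print(bot.move_linear(P(-.005,0,.262),speed=.012,until_force=4));a,b,z=loc()
E
```

```text
t8.59 a -5.17 b -0.07 z 289.86 mm Fbox [ 0.2 -0.2 -0.7] M [-0.   -0.01 -0.  ]
True
t10.12 a -4.97 b -0.01 z 273.15 mm Fbox [-0.  -0.1  5.1] M [0.02 0.01 0.  ]
```

```bash
python3 - <<'E'
from h import *
bot.move_linear(P(-.005,0,.2775),speed=.05);bot.sleep(.2);loc()
print(bot.move_linear(P(.010,0,.2775),speed=.010,until_force=3.5));a,b,z=loc()
cv2.imwrite('pics/s4.png',bot.camera('scene'))
E
```

```text
t10.72 a -5.27 b 0.04 z 277.00 mm Fbox [-0.1 -0.  -0.9] M [-0.01 -0.    0.01]
True
t11.63 a -0.15 b 0.16 z 276.08 mm Fbox [ 0.  -0.1 -0.7] M [ 0.    0.01 -0.  ]
```

```bash
python3 - <<'E'
from h import *
for i in range(2):
    print(bot.move_linear(P(.010,0,.2775),speed=.008,until_force=3.5));a,b,z=loc()
E
```

```text
True
t12.39 a 0.55 b 0.32 z 274.75 mm Fbox [-0.4  0.5 -0.9] M [ 0.01 -0.01 -0.01]
True
t13.14 a 1.46 b 0.42 z 273.53 mm Fbox [-0.2  0.2 -0.8] M [-0.02  0.01 -0.02]
```

```bash
python3 - <<'E'
from h import *
bot.move_linear(P(.0,0,.2775),speed=.03);bot.sleep(.2);loc()
for a in np.arange(.0007,.0065,.0007):
    bot.move_linear(P(a,0,.2775),speed=.01);bot.sleep(.1)
    s=bot.sense();f=s['force'];x,y,z=loc()
    if abs(f[:2]@U)>3: break
E
```

```text
t13.78 a -0.05 b 0.01 z 277.42 mm Fbox [ 0.2 -0.1 -0.7] M [ 0.   -0.01  0.  ]
t14.26 a 0.71 b 0.00 z 277.48 mm Fbox [-0.2  0.  -1. ] M [-0.03 -0.03  0.  ]
t14.74 a 1.40 b 0.00 z 277.49 mm Fbox [-0.1  0.2 -0.7] M [-0.02 -0.02 -0.01]
t15.22 a 2.10 b 0.00 z 277.50 mm Fbox [ 0.1  0.  -0.7] M [-0.   -0.02  0.01]
t15.71 a 2.59 b 0.02 z 277.42 mm Fbox [-1.5 -0.1  0. ] M [ 0.11  0.31 -0.03]
t16.19 a 3.05 b 0.04 z 277.35 mm Fbox [-3.9  0.2  1.3] M [ 0.29  0.87 -0.08]
```

```bash
python3 - <<'E'
from h import *
for dth in(-.012,):
    bot.move_linear(P(.0017,0,.2775),speed=.02,ori=ori(TH+dth));bot.sleep(.1);loc()
    for a in (.0023,.0030,.0035):
        bot.move_linear(P(a,0,.2775),speed=.01);bot.sleep(.1);x,y,z=loc()
E
```

```text
t16.68 a 0.66 b 0.19 z 277.10 mm Fbox [-6.2  0.8  1.4] M [0.56 1.28 0.11]
t17.16 a 0.98 b 0.18 z 277.05 mm Fbox [-6.5  0.2  2.4] M [0.61 1.46 0.09]
t17.64 a 1.29 b 0.18 z 277.03 mm Fbox [-8.   0.2  3.5] M [0.68 1.74 0.1 ]
t18.12 a 1.51 b 0.17 z 276.99 mm Fbox [-8.8  0.5  3.5] M [0.75 1.93 0.1 ]
```

```bash
python3 - <<'E'
from h import *
bot.move_linear(P(-.002,0,.2775),speed=.02);bot.sleep(.3);loc()
s=st();print(Ro.from_rotvec(s['tcp_rot']).as_matrix().round(4), Ro.from_rotvec(ori(TH-.012)).as_matrix().round(4))
i=bot.camera('scene');cv2.imwrite('pics/s5.png',i)
a=crop(cv2.imread('pics/s4.png'),410,130,70,110,5.5);b=crop(i,410,130,70,110,5.5)
cv2.imwrite('pics/c6.png',cv2.convertScaleAbs(np.hstack([a,b])[:600,:800],alpha=1.7))
E
```

```text
t18.98 a -1.84 b -0.01 z 277.52 mm Fbox [-0.1 -0.  -0.6] M [-0.01  0.    0.01]
 t19.00 [ 0.511  -0.2217  0.2775] F [ 0.8  0.3 -1. ] M [-0.02 -0.01 -0.03] w0.0052 q6 -0.14
[[ 3.069e-01  9.517e-01  1.000e-04]
 [ 9.517e-01 -3.069e-01 -0.000e+00]
 [-0.000e+00  1.000e-04 -1.000e+00]] [[ 0.307   0.9517  0.    ]
 [ 0.9517 -0.307  -0.    ]
 [-0.      0.     -1.    ]]
```

View pics/c6.png

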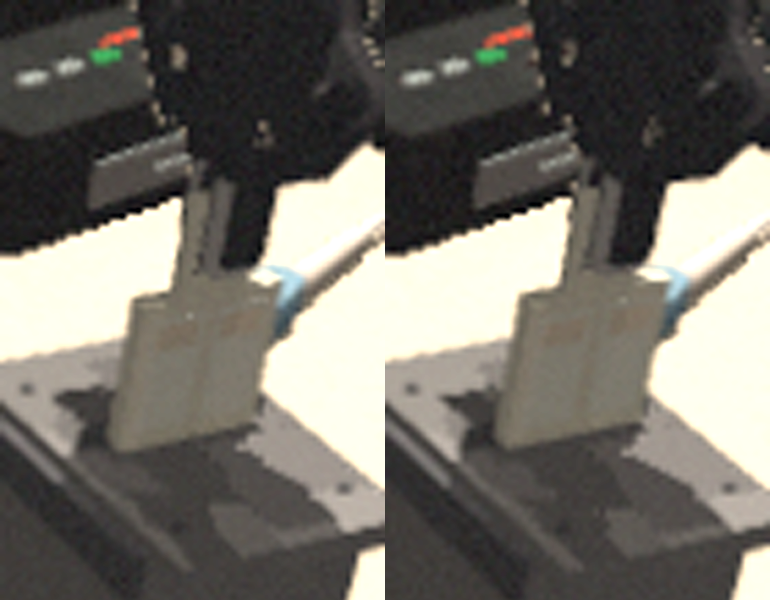

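Both views show the carrier still square in the grip with its nose just in front of the fence. I'll repeat the feel with the trimmed yaw.

```bash
python3 - <<'E'
from h import *
for a in np.arange(-.001,.0045,.0006):
    bot.move_linear(P(a,0,.2775),speed=.012);bot.sleep(.05)
    s=bot.sense();f=s['force'];x,y,z=loc()
    if abs(f[:2]@U)>2.5: break
E
```

```text
t19.47 a -0.98 b 0.00 z 277.48 mm Fbox [-0.1  0.2 -0.8] M [ 0.   -0.02 -0.01]
t19.90 a -0.43 b -0.00 z 277.48 mm Fbox [-0.1 -0.2 -0.5] M [0.01 0.04 0.  ]
t20.33 a -0.10 b 0.01 z 277.39 mm Fbox [-1.7 -0.1 -0.1] M [0.14 0.43 0.05]
t20.77 a 0.31 b 0.01 z 277.32 mm Fbox [-4.4  0.   1.1] M [0.32 1.   0.08]
```

The shift is explained: after the `until_force` stops, the kept orientation had sagged about 0.02 rad, and with explicit orientation the fence contact is repeatable at a≈-0.3 mm. From here I'll use explicit orientation and a yaw halfway between the two. I'll back off 0.75 mm and lower in steps.

```bash
python3 - <<'E'
from h import *
o=ori(TH-.006);a=-.00095
bot.move_linear(P(a,0,.2775),speed=.02,ori=o);bot.sleep(.1);loc()
for z in np.arange(.2755,.2555,-.002):
    bot.move_linear(P(a,0,z),speed=.02,ori=o)
    s=bot.sense();f=s['force'];x=loc()
    if np.linalg.norm(f)>7: print('stop');break
E
```

```text
t21.25 a -0.48 b 0.00 z 277.65 mm Fbox [-0.3  0.1 -1.1] M [ 0.04  0.15 -0.02]
t21.63 a -0.68 b -0.02 z 275.56 mm Fbox [-0.3 -0.  -0.7] M [-0.01 -0.    0.  ]
t22.02 a -0.96 b 0.01 z 273.38 mm Fbox [-0.   0.3 -0.9] M [-0.02 -0.02 -0.  ]
t22.40 a -1.01 b 0.01 z 271.38 mm Fbox [ 0.   0.1 -0.5] M [-0.01 -0.    0.  ]
t22.78 a -1.01 b 0.01 z 269.37 mm Fbox [ 0.2  0.1 -0.8] M [ 0.    0.02 -0.  ]
t23.17 a -1.02 b 0.02 z 267.37 mm Fbox [ 0.   0.2 -0.8] M [0.02 0.   0.  ]
t23.55 a -1.02 b 0.01 z 265.38 mm Fbox [-0.3 -0.3 -0.9] M [-0.01  0.   -0.02]
t23.93 a -1.01 b 0.01 z 263.38 mm Fbox [-0.1  0.2 -0.8] M [ 0.01 -0.   -0.01]
t24.32 a -0.88 b 0.00 z 261.48 mm Fbox [ 0.4 -0.1 -0.5] M [-0.03 -0.1   0.01]
t24.70 a -0.64 b -0.05 z 259.74 mm Fbox [1.1 0.1 0.3] M [-0.11 -0.24 -0.07]
t25.08 a -0.61 b -0.04 z 258.29 mm Fbox [-0.1  0.3  5.1] M [ 0.01  0.01 -0.09]
t25.47 a -0.62 b -0.05 z 256.32 mm Fbox [-0.3 -0.   5.5] M [ 0.    0.02 -0.06]
```

```bash
python3 - <<'E'
from h import *
o=ori(TH-.006);a=-.0006
for z in [.254,.251,.247,.243,.239,.235,.231,.227,.223,.2195]:
    bot.move_linear(P(a,0,z),speed=.03,ori=o)
    s=bot.sense();f=s['force'];x=loc()
    if np.linalg.norm(f)>24: print('stop');break
cv2.imwrite('pics/s6.png',bot.camera('scene'))
E
```

```text
t25.85 a -0.49 b -0.07 z 254.96 mm Fbox [-1.6  0.1  7. ] M [ 0.07  0.21 -0.08]
t26.23 a -0.55 b -0.07 z 251.62 mm Fbox [-1.1  0.   5.7] M [ 0.01  0.12 -0.08]
t26.65 a -0.56 b -0.05 z 247.17 mm Fbox [-0.1 -0.3  4. ] M [-0.05  0.   -0.11]
t27.07 a -0.57 b -0.01 z 242.90 mm Fbox [ 0.1 -0.4  2.9] M [-0.12 -0.12 -0.09]
t27.48 a -0.58 b 0.01 z 238.86 mm Fbox [ 0.7 -0.3  2.1] M [-0.1  -0.17 -0.08]
t27.90 a -0.57 b 0.00 z 234.93 mm Fbox [ 1.  -0.1  2.3] M [-0.12 -0.18 -0.07]
t28.32 a -0.58 b 0.00 z 230.96 mm Fbox [ 0.5 -0.1  2.4] M [-0.12 -0.18 -0.07]
t28.73 a -0.58 b -0.02 z 226.95 mm Fbox [ 0.8 -0.2  2.4] M [-0.13 -0.2  -0.08]
t29.15 a -0.57 b -0.01 z 222.94 mm Fbox [ 1.2 -0.6  2. ] M [-0.14 -0.22 -0.07]
t29.55 a -0.57 b -0.01 z 219.45 mm Fbox [ 1.1 -0.3  2. ] M [-0.18 -0.21 -0.1 ]
```

```bash
python3 - <<'E'
from h import *
o=ori(TH-.006);a=-.0006
bot.open_gripper();bot.move_linear(P(a,0,.285),speed=.12,ori=o);bot.close(40);st('shut')
cv2.imwrite('pics/s7.png',bot.camera('scene'))
bot.move_linear(P(a,0,.254),speed=.08,ori=o)
for z in np.arange(.252,.2165,-.003):
    bot.move_linear(P(a,0,z),speed=.03,ori=o)
    s=bot.sense();f=s['force'];x=loc()
    if np.linalg.norm(f)>24: print('stop');break
i=bot.camera('scene');cv2.imwrite('pics/s8.png',i)
cv2.imwrite('pics/c7.png',cv2.convertScaleAbs(np.hstack([crop(cv2.imread('pics/s7.png'),410,130,70,110,5.4),crop(i,410,130,70,110,5.4)]),alpha=1.7))
E
```

```text
shut t31.83 [ 0.5123 -0.2221  0.2851] F [-0.5  0.5 -0.5] M [-0.04 -0.   -0.05] w0.0001 q6 -0.15
t32.78 a -0.37 b -0.04 z 252.40 mm Fbox [-0.3 -0.   0.3] M [ 0.01 -0.01 -0.01]
t33.17 a -0.71 b 0.02 z 248.84 mm Fbox [0.2 0.2 0.1] M [ 0.   -0.01  0.01]
t33.55 a -0.27 b -0.10 z 246.49 mm Fbox [-0.  -0.1  3.4] M [-0.02  0.06 -0.  ]
t33.93 a -0.05 b -0.12 z 243.78 mm Fbox [-0.1 -0.4  5. ] M [-0.04  0.04  0.01]
t34.32 a -0.65 b -0.06 z 240.29 mm Fbox [-1.1 -0.2  4.9] M [ 0.02  0.23 -0.01]
t34.70 a -0.73 b -0.01 z 236.99 mm Fbox [-1.3 -0.2  4.1] M [ 0.02  0.23 -0.  ]
t35.08 a -0.70 b 0.01 z 233.88 mm Fbox [-1.1 -0.3  4. ] M [ 0.02  0.22 -0.01]
t35.47 a -0.67 b 0.01 z 230.89 mm Fbox [-1.2 -0.3  4.1] M [0.03 0.21 0.01]
t35.85 a -0.95 b 0.12 z 227.24 mm Fbox [-0.1 -0.1 -0.1] M [ 0.01 -0.01 -0.02]
t36.23 a -0.73 b 0.03 z 224.75 mm Fbox [ 0.1 -0.1  0.1] M [ 0.   -0.01  0.01]
t36.62 a -0.70 b 0.02 z 221.83 mm Fbox [ 0.1 -0.2 -0.3] M [-0.   -0.01 -0.01]
t37.00 a -0.71 b 0.01 z 218.82 mm Fbox [ 0.1  0.3 -0. ] M [-0.01  0.    0.01]
```

View pics/c7.png

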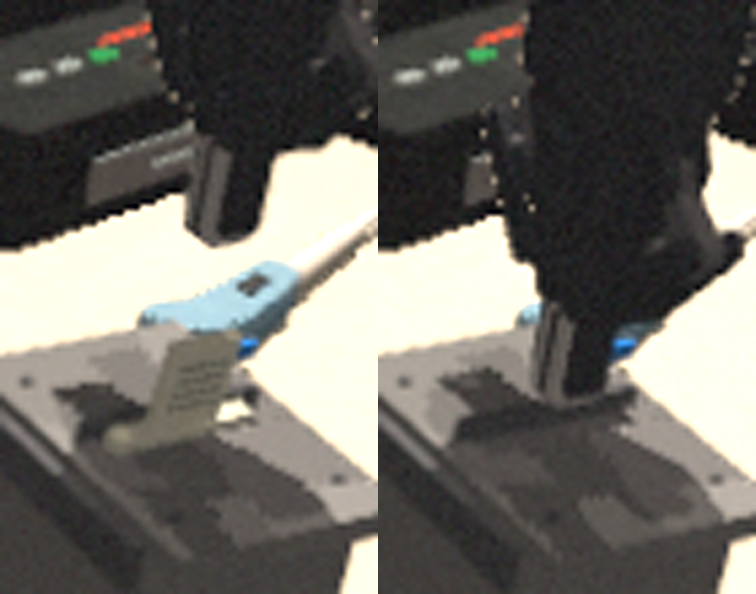

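The tab stood in the slot on the left, and on the right it is gone; the force dropped to zero at z≈228 mm. I'll retract, check the other objects and hand in.

```bash
python3 - <<'E'
from h import *
bot.move_linear(P(-.0006,0,.34),speed=.15,ori=ori(TH-.006));bot.goto(np.array([.40,-.42,.34]),ori(TH-.3));st()
i=bot.camera('top');cv2.imwrite('pics/t9.png',i);j=bot.camera('scene')
t=cv2.imread('pics/top0.png').astype(int);s=cv2.imread('pics/scene0.png')
for n,(x0,x1,y0,y1) in {'short bay':(248,290,258,282),'cap':(315,342,185,215)}.items(): print(n,np.abs(i[y0:y1,x0:x1].astype(int)-t[y0:y1,x0:x1]).max(2).mean())
cv2.imwrite('pics/c8.png',np.hstack([cv2.convertScaleAbs(crop(i,375,230,75,85,5),alpha=1.8),crop(j,270,210,85,85,5)]))
E
```

```text
t38.93 [ 0.4003 -0.4193  0.3393] F [ 0.4 -0.5  1.2] M [ 0.02 -0.05  0.02] w0.0000 q6 -0.25
short bay 2.1498015873015874
cap 2.034567901234568
```

View pics/c8.png

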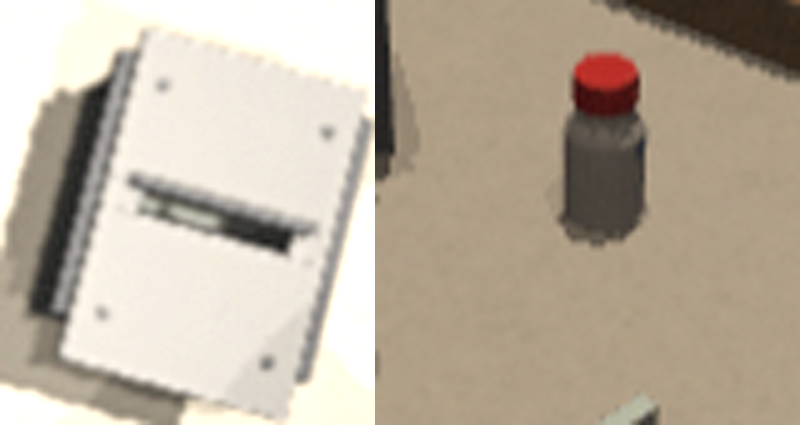

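The bottle stands untouched, and the carrier's tab shows deep inside the slot at about (195,213). Its parallax puts the tab top at a height of about 0.09–0.10 m, so the carrier is on the box floor.

```bash
python3 -c "
from h import *
bot.hand_in();st()"
```

```text
the job is handed in; nothing more can be done
the job is handed in; nothing more can be done
```

The tall carrier is inside the right-hand grey drop box, and I handed the job in at about 39 s of the 56 s allowed. The hand-in gives no verdict.

**What I did:** I gripped the tall carrier by its tab and lifted it straight out of the stand. I touched the lid at about 5 N to get its height and felt for the fence. Then I backed off about 0.75 mm and lowered the nose into the slot. The lip dragged with at most about 7 N. I let go, closed the fingers and pressed on the tab's top at about 5 N until the carrier dropped free.

**Last checks:**
- **Carrier:** the pressing force fell to zero when the shoulders should have cleared the lip. No tab stands above the lid. In the top view the tab lies well below it, at roughly 0.09–0.10 m, where a carrier standing on the box floor would be.
- **Other objects:** the short carrier's bay and the bottle look the same as in the first pictures.
- **Forces:** the highest I read against the box was about 10 N, but I only sampled between moves.

**What disagreed:**
- **Fence feel:** the first feels for the fence were unreliable. Stops on the force limit seem to have left the tool tilted by about 0.02 rad, and the fence appeared about 2.8 mm off. I repeated the feel with the orientation set explicitly and used that result.
- **Carrier height in the grip:** the scene picture suggested the carrier sat about 4 mm higher in the grip than computed. The lid touch showed about 1.5 mm, so I used the touch.

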